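# Seat the soap jar in the caddy and twist its tight lid off

### The arm

A 6-joint arm with a two-finger parallel gripper is mounted at the origin on the work surface. World frame = base frame: x ahead of the robot, y to its left, z up, the work surface at z = 0. Lengths are in m, angles in rad, forces in N, time in s.
With the tool pointing down it reaches from about 0.3 to 0.875 m from the base axis. Payload 6.4 kg.
Tool frame: the origin (TCP) lies at the very end of the fingers, on their centre line; the grasp point (between the pads) lies 19 mm behind it; z points along the fingers, y is the line along which they close (so a half turn about z gives the same grasp; the last joint's range is limited). The gripper opens to 85 mm and grips with 20 to 120 N. Pads are 22 mm wide; open, the fingers measure 114 mm over their backs; the gripper's body (76 mm by 85 mm) begins 54 mm behind the grasp point. The pads swing forward as they close: fully open they stand 13 mm farther back than shut.
Start: joints at [-1.391, 0.181, 1.607, -0, 1.354, -0.206], TCP at [0.216, -0.533, 0.231] pointing down, gripper open.
Joint ranges: [-2.99, 2.99], [-0.89, 2.07], [0.3, 2.58], [-1.14, 4.28], [0, 2.63], [-3.12, 3.12]. Speed limits (rad/s): [2.57, 2.57, 3.01, 3.14, 3.14, 3.14].

### API

Orientations are given as a unit quaternion [w, x, y, z].
In Python, from bench import ctrl, camera, calibration, order, outline_of gives the robot as it stands.
- The arm moves only by the tool move_arm, never from a script. Its argument "series" is a list that holds one entry, the list of rows, each a list of 5 numbers: the opening, from 0 (shut) to 1 (fully open), then the shift along the tool's x, y, z in mm, then the turn about the tool's z in rad. A call has exactly 10 rows; each row is the pose to reach, as a shift and turn from the pose commanded when the call began, along the tool's axes at that moment; what a row does not reach only later rows make up. A row lasts 1/12 s, in which the tool goes at most 41.7 mm and 7.16 degrees, less where a joint would pass 70% of its speed; a pose out of reach is approached as far as the arm can. A call with a gripper value outside its range is refused whole. The fingers move at their own pace and stop on an object; the grip force is fixed at half the most. Time passes only in rows, so rows that repeat a pose let the fingers close, or fill a call up. It gives the time, the measured TCP pose, the force, the opening and the grip force at its end, in the units of the state.
- ctrl.get_obs(): the state, without advancing time (a new reading comes with each control period).
- camera(name): name is "scene" or "top"; returns (picture, depth): 420x560x3 uint8, blue, green, red; 420x560 float32, m along the optical axis (not along the pixel's ray), 0 where there is no reading.
- calibration(name): a dict with "intrinsics" (3x3 intrinsics, pixels), "rvec" (rotation vector, rad) and "tvec" (3), from world to camera coordinates, as OpenCV has them. Camera axes: x right, y down, z forward; pixel columns grow to the right and rows downward; lengths in m; the calibration is good to about 2 mm. A picture is of the moment at which its call begins. calibration takes no time and is no camera call.
- order.hand_in(): hands the job in; it is judged then, once.
Trained networks look in the newest picture that a camera, given by its name, has taken for a name from the list of things; names that differ only in an ending like _2 or _b are one class to them, and where a whole thing is asked for, a point or a joint stands for the part that bears it (a point fixed in the world has none). Each returns a list of dicts, best first, with "conf" (0 to 1); they miss things now and then, are a little off and sometimes report something else, mostly with a low value. They report only what shows in the picture. A call takes as long as a camera call.
- outline_of(target, camera): "region" (420x560 bool, what is visible of it) and "bbox" ([centre column, centre row, width, height] in pixels, round what is visible of it).
The state is a dict: "time_s": time; "q": joint angles; "dq": joint speeds; "joint_efforts": joint torques, N m; "eef_pos": TCP position; "eef_rot": TCP orientation; "wrist_force": force on the tool from outside, world axes, zero at the start; "torque": the same for the moment, N m; "opening": opening from 0.0 (shut) to 1.0 (fully open); "grasp_force": force on a finger pad.
Only numpy, scipy, OpenCV 4.12 (cv2) and the standard library are available. Lean on these libraries where they do the work, as an engineer would, in place of code of your own. Each camera call takes 0.05 s, during which the arm holds its last target. There are 200 camera calls.

### The job

Put the tall square glass jar of soap balls, lid on, into the empty well of the wooden caddy, gently and all the way down, so that the well braces it. Then, with the jar standing in the well, unscrew its tight blue lid anticlockwise, stop turning once the lugs come free, lift the lid straight off and finish with the gripper still holding it level, a couple of centimetres above the open mouth. Leave the low jar, the paper roll, the lotion bottle and the hairbrush where they are.

Things in the scene. Friction and masses are not known exactly. Their poses are not given: they have to be found in the camera images.
- jar: Tall clear-glass jar of soap balls, loose, 0.27-0.44 kg. Origin: centre of its underside, z up. Square body 66 x 66 mm, 62 mm high, x and y square to its faces, cream label with coral band on the -x face. A round shoulder narrows from there to a 42 mm neck at 72 mm. Unbraced, the jar just spins when its tight lid (0.2-0.7 N m) is twisted; the lid carries the full jar if lifted by it.
- jar_rim (a point): Centre of the jar's mouth, level with its rim, 90.5 mm above the jar's origin; axes as the jar's. The mouth is 42 mm across outside and covered by the lid at the start.
- lid: Round dark-blue twist-off lid with three lugs, 60 mm across, 18 mm high, 80 g, loose. Origin: centre of its open underside, z up, x towards a white dot on the top. Screwed on, its origin is 78 mm above the jar's, so its skirt spans 78 to 96 mm above the jar's underside and the fingertips have 16 mm of room between the skirt and the square body.
- lid_dot (a point): White dot (7 mm) on the lid's top face, 24.5 mm from its axis along its x axis. Yaw of the lid relative to the jar, anticlockwise positive from above: 0.17-0.70 rad at the start (tight); free of the threads from 1.33 to 1.85 (so 0.63 to 1.16 rad of turn); at about 1.88 the lugs meet the next stops. The lid need not rise while turning.
- lid_top (a point): Centre of the lid's top face, 18 mm above the lid's origin. A springy seal under it presses on the jar's rim with 16 N and follows the lid up for the first 2 mm only; a free lid then lifts straight off with only its own weight, while a lid still engaged takes the jar up with it.
- caddy: Fixed pale-wood block with two square wells side by side, 98 mm (x) by 190 mm (y) by 45 mm high, screwed down. Origin: centre of its underside; the wells lie at y = +46 mm (the empty one) and y = -46 mm (holding the low jar). Its position and yaw vary, and it may stand left or right of the robot.
- well (a point): Centre of the floor of the caddy's empty square well, 8 mm above the counter; axes as the caddy's. The well is 72 x 72 mm, 37 mm deep, its mouth bevelled by 6 mm to 84 x 84 mm, its sides along the caddy's x and y. The jar fits in it in any of four quarter turns, and can then turn only about 0.1 rad.
- low_jar: Low square amber jar with a round wooden lid, 64 x 64 mm and 54 mm high, standing in the caddy's other well, its top 62 mm above the counter. Origin: centre of its underside. Bystander.
- paper_roll: White paper roll standing on end, 108 mm across, 98 mm high. Origin: centre of its underside. Bystander.
- lotion: Coral lotion bottle with white pump, 60 mm across, 153 mm high. Origin: centre of its underside. Bystander.
- hairbrush: Wooden hairbrush lying bristles up, 180 mm long, 58 mm wide, 25 mm high. Origin: on its underside at the root of the handle; the head lies along +x (to 88 mm), the handle along -x (to -90 mm). Bystander.

How it is judged:
On the way, in this order (a step that is already met when the one before it is completed fails the run):
1. the jar stands fully down in the caddy's empty well, upright, with its lid still screwed on (horizontal distance between jar and well below 0.007 m and z of jar in the frame of well below 0.004 m and angle between jar's own z axis and vertical below 0.08 rad and z of lid in the frame of jar below 0.0805 m and x of lid_dot in the frame of jar above 0.0125 m), for 0.2 s.
2. with the jar still in the well the lid is turned anticlockwise until its lugs come free (horizontal distance between jar and well below 0.007 m and z of jar in the frame of well below 0.004 m and angle between jar's own z axis and vertical below 0.08 rad and x of lid_dot in the frame of jar below 0.0075 m and y of lid_dot in the frame of jar above 0.012 m and z of lid in the frame of jar below 0.096 m), for 0.05 s.
At the end, for the whole second after the job is handed in: The jar stands fully down in the caddy's well (centre within 7 mm, within 4 mm of the floor, upright within 0.08 rad); the gripper holds the lid, at rest and level within 0.17 rad, centred over the mouth within 18 mm, its underside 8 to 45 mm above the jar's rim, touching neither jar nor caddy (horizontal distance between jar and well below 0.007 m and z of jar in the frame of well below 0.004 m and angle between jar's own z axis and vertical below 0.08 rad and z of lid in the frame of jar between 0.0985 and 0.136 m and horizontal distance between lid and jar below 0.018 m and angle between lid's own z axis and vertical below 0.17 rad and contact force between the fingers and lid above 1 N and contact force between lid and jar below 0.05 N and contact force between lid and caddy below 0.05 N and linear speed of each of lid, jar below 0.02 m/s); the arm keeps its last pose, push and grip.
It fails at once if the lid is turned on more than about 0.8 rad past the point where it comes free, while still on the jar (x of lid_dot in the frame of jar below -0.0135 m and z of lid in the frame of jar below 0.095 m and horizontal distance between lid and jar below 0.01 m).
It fails at once if the glass jar is dropped or forced into the well (faster than 0.4 m/s or pressed with over 90 N) (contact force between jar and caddy above 90 N or (linear speed of jar above 0.4 m/s and horizontal distance between jar and well below 0.03 m and z of jar in the frame of well below 0.037 m)).
It fails at once if the jar is tipped over (angle between jar's own z axis and vertical above 0.6 rad).
It fails at once if a bystander is pushed, lifted or tipped (over 20 mm or 0.3 rad) (distance of any of low_jar, paper_roll, lotion, hairbrush from where it was at the start of the episode above 0.02 m or angle between any of low_jar, paper_roll, lotion, hairbrush's own z axis and vertical above 0.3 rad).
It also fails if it takes over 45 s, if anything falls off the work surface, if the arm or the gripper's body presses on something with over 40 N, if the wrist force passes 120 N, or if a joint passes its speed limit or range.

## Working session

There is one attempt and no reset: what is moved stays moved. The work goes in short steps, Python scripts to look and compute and a tool call to move; the robot and the scene stay as the last step left them, time stands still between calls to the robot, and variables do not carry over. Pictures are saved under pics/ and viewed, at most 10 in all, crops included, and the job is handed in when it is done.

Besides the shell and the picture viewer there is one more tool, called after "Request:" by a JSON object that holds its "method" and its "body". move_arm: Moves the arm, as the interface text tells. Its arguments: {"type":"object","properties":{"series":{"type":"array","items":{"type":"array","items":{"type":"array","items":{"type":"number"}}}}},"required":["series"]}

```bash
mkdir -p pics; cat > h.py <<'E'
import numpy as np, cv2
from bench import ctrl, camera, calibration, order, outline_of
def cal(n):
    c=calibration(n); R=cv2.Rodrigues(np.array(c["rvec"],float))[0]
    return np.array(c["intrinsics"],float),R,np.array(c["tvec"],float).ravel()
def cloud(n,depth):
    K,R,t=cal(n); v,u=np.mgrid[0:420,0:560]
    p=np.stack([(u-K[0,2])/K[0,0]*depth,(v-K[1,2])/K[1,1]*depth,depth],-1)
    return (p-t)@R
def atz(n,px,z):
    K,R,t=cal(n); px=np.atleast_2d(px).astype(float)
    d=np.c_[(px[:,0]-K[0,2])/K[0,0],(px[:,1]-K[1,2])/K[1,1],np.ones(len(px))]@R
    o=-R.T@t
    return o+d*((z-o[2])/d[:,2])[:,None]
def proj(n,P):
    K,R,t=cal(n); c=np.atleast_2d(P)@R.T+t; c=c@K.T
    return c[:,:2]/c[:,2:]
E
python3 - <<'E'
from h import *
for n in("scene","top"):
    im,d=camera(n); cv2.imwrite(f"pics/{n}0.png",im); np.save(f"{n}0.npy",d)
    K,R,t=cal(n); print(n,K[0,0],(-R.T@t).round(3),R[2].round(3))
    for o in("jar","lid","lid_dot","caddy","low_jar","paper_roll","lotion","hairbrush"):
        for r in outline_of(o,n)[:2]:
            m=r["region"]&(d>0); p=cloud(n,d)[m]
            print(o,round(r["conf"],2),np.round(r["bbox"]),np.median(p,0).round(3) if len(p) else None, np.percentile(p,98,axis=0).round(3) if len(p) else None)
print(ctrl.get_obs())
E
```

```text
scene 494.5491780643929 [ 1.212 -0.536  1.438] [-0.359  0.355 -0.863]
jar 0.77 [218. 235.  25.  22.] [ 0.554 -0.175  0.052] [ 0.572 -0.137  0.07 ]
lid 0.77 [218. 221.  18.  19.] [ 0.534 -0.162  0.095] [ 0.559 -0.134  0.101]
lid_dot 0.54 [218. 223.  15.  17.] [ 0.532 -0.162  0.095] [ 0.559 -0.132  0.101]
caddy 0.78 [301. 188.  57.  52.] [0.607 0.168 0.035] [0.656 0.24  0.048]
low_jar 0.74 [216. 222.  19.  15.] [ 0.532 -0.162  0.095] [ 0.559 -0.134  0.101]
low_jar 0.67 [290. 192.  26.  17.] [0.604 0.094 0.058] [0.628 0.127 0.067]
paper_roll 0.93 [307. 254.  34.  44.] [ 0.805 -0.045  0.095] [0.848 0.013 0.103]
lotion 0.67 [330. 109.  16.  38.] [0.478 0.423 0.084] [0.498 0.454 0.152]
lotion 0.38 [218. 235.  24.  18.] [ 0.554 -0.176  0.052] [ 0.572 -0.142  0.069]
hairbrush 0.8 [157. 283.  40.  52.] [ 0.54  -0.413  0.013] [ 0.592 -0.389  0.024]
hairbrush 0.7 [218. 220.  16.  20.] [ 0.534 -0.16   0.094] [ 0.559 -0.128  0.101]
top 419.75576633757703 [ 0.514 -0.01   1.24 ] [ 0.095  0.014 -0.995]
jar 0.47 [341. 240.  31.  30.] [ 0.526 -0.138  0.061] [ 0.57  -0.117  0.095]
lid 0.91 [344. 241.  
[... 692 characters left out ...]
: 0.9, 'q': array([-1.39128053e+00,  1.80783754e-01,  1.60697360e+00,  1.76420768e-05,
        1.35381867e+00, -2.06321108e-01]), 'dq': array([ 5.33290022e-05,  1.57621145e-04,  4.72849736e-04,  1.81775634e-04,
        5.45016037e-04, -6.46192792e-04]), 'joint_efforts': array([-4.08768965e-04, -4.44834924e+01, -3.51687384e+01, -5.04075706e-04,
        5.67103962e-04, -4.21754962e-06]), 'eef_pos': array([ 0.21640695, -0.53274806,  0.23131038]), 'eef_rot': array([8.42920925e-06, 9.81449242e-01, 1.91722157e-01, 8.50201661e-06]), 'wrist_force': array([ 0.72931663, -0.0409975 , -0.21333643]), 'torque': array([0.01723881, 0.0021276 , 0.00906964]), 'grasp_force': 0.0, 'opening': 1.0004981840051008}
```

```bash
python3 - <<'E'
from h import *
a=cv2.imread("pics/scene0.png"); b=cv2.imread("pics/top0.png")
c=lambda im,x,y,w,h:cv2.resize(im[y:y+h,x:x+w],(400,300),interpolation=cv2.INTER_CUBIC)
cv2.imwrite("pics/m0.png",np.vstack([np.hstack([c(a,180,195,80,60),c(a,256,155,96,72)]),np.hstack([c(b,304,210,80,60),c(b,184,180,96,72)])]))
E
```

```text
(no output)
```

View pics/m0.png

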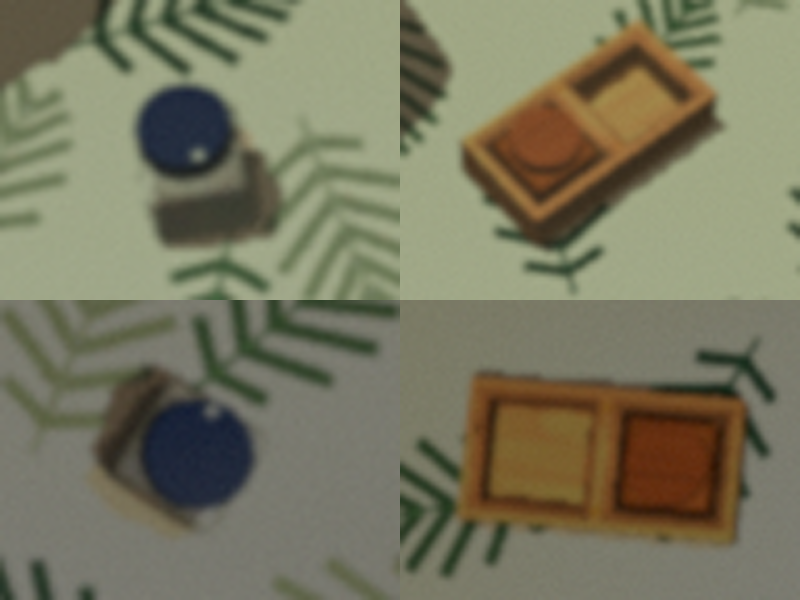

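View pics/scene0.png

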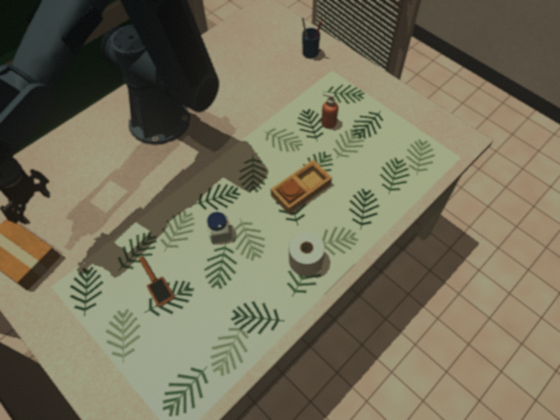

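The crops show the jar's lid at scene px (217,221) with its dot lower right. In the top view the lid is at (344,241) with its dot at the upper side, and the label is at the lower left. The caddy's empty well is on the +y side (top px about (217,217)), and the other well holds the amber jar. Next I fit models to the height silhouettes.

```bash
cat > fit.py <<'E'
from h import *
from scipy.optimize import minimize
def box(x,y,a,wx,wy,z0,z1):
    c,s=np.cos(a),np.sin(a); q=[]
    for z in(z0,z1):
        for i,j in((1,1),(1,-1),(-1,-1),(-1,1)):
            q.append([x+c*i*wx/2-s*j*wy/2,y+s*i*wx/2+c*j*wy/2,z])
    return np.array(q)
def cyl(x,y,r,z0,z1):
    t=np.linspace(0,6.28,40); return np.vstack([np.c_[x+r*np.cos(t),y+r*np.sin(t),0*t+z] for z in(z0,z1)])
S=8
def draw(n,parts):
    m=np.zeros((420*S//2,560*S//2),np.uint8)
    for P in parts:
        h=cv2.convexHull(((proj(n,P)+.5)*S/2*16).astype(np.int32).reshape(-1,1,2)); cv2.fillConvexPoly(m,h,255,shift=4)
    return cv2.resize(m,(560,420),interpolation=cv2.INTER_AREA)/255.
def parts(kind,p):
    x,y,a=p
    if kind=="caddy": return [box(x,y,a,.098,.190,.012,.045)]
    z=p_z
    return [box(x,y,a,.066,.066,.012+z,.062+z),cyl(x,y,.030,.078+z,.096+z),cyl(x,y,.025,.06+z,.08+z)]
p_z=0
def fit(kind,D,p0,rad,names=("scene","top"),angs=(0,)):
    M={n:((lambda C:(C[...,2]>.012)&(np.hypot(C[...,0]-p0[0],C[...,1]-p0[1])<rad)&(D[n]>0))(cloud(n,D[n]))).astype(float) for n in names}
    f=lambda q:sum(np.abs(draw(n,parts(kind,q))-M[n]).sum() for n in names)
    best=min((minimize(f,[p0[0],p0[1],a],method="Nelder-Mead",options=dict(initial_simplex=[[p0[0],p0[1],a],[p0[0]+.012,p0[1],a],[p0[0],p0[1]+.012,a],[p0[0],p0[1],a+.15]],xatol=1e-4,fatol=.01)) for a in angs),key=lambda r:r.fun)
    return best.x,best.fun,[M[n].sum() for n in names]
E
python3 - <<'E'
from fit import *
D={n:np.load(n+"0.npy") for n in("scene","top")}
for nm in(("scene","top"),("scene",),("top",)):
    print(nm,"caddy",fit("caddy",D,(.6,.15),.14,nm,(-.1,.1)))
    print("jar",fit("jar",D,(.53,-.155),.07,nm,(-.8,-.6,-.3,0)))
for n in D:
    im=cv2.imread(f"pics/{n}0.png").astype(int); r=outline_of("lid",n)
    hsv=cv2.cvtColor(im.astype(np.uint8),cv2.COLOR_BGR2HSV)
    C=cloud(n,D[n]); k=(C[...,2]>.088)&(np.hypot(C[...,0]-.53,C[...,1]+.155)<.05)
    blue=k; v,u=np.nonzero(k); cen=atz(n,[[u.mean(),v.mean()]],.094)
    sat=hsv[...,2].astype(float)*(255-hsv[...,1]); w=np.where(cv2.erode(k.astype(np.uint8),np.ones((3,3)))>0,im[...,2].astype(float),0)
    w[w<.6*w.max()]=0; v,u=np.nonzero(w); ww=w[v,u]; dot=atz(n,[[ (u*ww).sum()/ww.sum(),(v*ww).sum()/ww.sum()]],.096)
    dd=dot-cen; print(n,k.sum(),cen.round(4),dot.round(4),np.hypot(dd[0,0],dd[0,1]),np.arctan2(dd[0,1],dd[0,0]),C[k][:,2].mean())
E
```

```text
('scene', 'top') caddy (array([ 0.59813223,  0.14991871, -0.10896952]), np.float64(908.2274509803921), [np.float64(1430.0), np.float64(1752.0)])
jar (array([ 0.52722949, -0.15841433, -0.59165658]), np.float64(83.56470588235294), [np.float64(584.0), np.float64(594.0)])
('scene',) caddy (array([ 0.59927747,  0.15000295, -0.10381889]), np.float64(288.4), [np.float64(1430.0)])Traceback (most recent call last):
  File "<stdin>", line 5, in <module>
  File "fit.py", line 26, in fit
    best=min((minimize(f,[p0[0],p0[1],a],method="Nelder-Mead",options=dict(initial_simplex=[[p0[0],p0[1],a],[p0[0]+.012,p0[1],a],[p0[0],p0[1]+.012,a],[p0[0],p0[1],a+.15]],xatol=1e-4,fatol=.01)) for a in angs),key=lambda r:r.fun)
  File "fit.py", line 26, in <genexpr>
    best=min((minimize(f,[p0[0],p0[1],a],method="Nelder-Mead",options=dict(initial_simplex=[[p0[0],p0[1],a],[p0[0]+.012,p0[1],a],[p0[0],p0[1]+.012,a],[p0[0],p0[1],a+.15]],xatol=1e-4,fatol=.01)) for a in angs),key=lambda r:r.fun)
              ~~~~~~~~^^^^^^^^^^^^^^^^^^^^^^^^^^^^^^^^^^^^^^^^^^^^^^^^^^^^^^^^^^^^^^^^^^^^^^^^^^^^^^^^^^^^^^^^^^^^^^^^^^^^
[... 347 characters left out ...]
]).sum() for n in names)
               ~~~^^^^^^^^^^^^^^^^^^^^^^^^^^^^^^^^^^^^^^^^^^^^^^^^^^^^^^^^^
  File "fit.py", line 25, in <genexpr>
    f=lambda q:sum(np.abs(draw(n,parts(kind,q))-M[n]).sum() for n in names)
                          ~~~~^^^^^^^^^^^^^^^^^
  File "fit.py", line 15, in draw
    h=cv2.convexHull(((proj(n,P)+.5)*S/2*16).astype(np.int32).reshape(-1,1,2)); cv2.fillConvexPoly(m,h,255,shift=4)
                       ~~~~^^^^^
  File "h.py", line 16, in proj
    K,R,t=cal(n); c=np.atleast_2d(P)@R.T+t; c=c@K.T
          ~~~^^^
  File "h.py", line 4, in cal
    c=calibration(n); R=cv2.Rodrigues(np.array(c["rvec"],float))[0]
ValueError: time passes only in moves, steps and waits
```

```bash
sed -i 's/^def cal(n):/from functools import lru_cache\n@lru_cache\ndef cal(n):/' h.py
sed -i 's/    f=lambda q:sum/    if kind=="caddy":\n        for n in M: M[n]=cv2.drawContours(np.zeros((420,560),np.uint8),[max(cv2.findContours(M[n].astype(np.uint8),cv2.RETR_EXTERNAL,cv2.CHAIN_APPROX_NONE)[0],key=len)],-1,1,-1).astype(float)\n    f=lambda q:sum/' fit.py
cat > run.py <<'E'
from fit import *
D={n:np.load(n+"0.npy") for n in("scene","top")}
for nm in(("scene","top"),("scene",),("top",)):
    print(nm,"caddy",fit("caddy",D,(.6,.15),.14,nm,(-.1,.1)))
    print("jar",fit("jar",D,(.53,-.155),.07,nm,(-.8,-.6,-.3)))
for n in D:
    im=cv2.imread(f"pics/{n}0.png").astype(int)
    C=cloud(n,D[n]); k=(C[...,2]>.088)&(np.hypot(C[...,0]-.53,C[...,1]+.155)<.05)
    v,u=np.nonzero(k); cen=atz(n,[[u.mean(),v.mean()]],.094)
    w=np.where(cv2.erode(k.astype(np.uint8),np.ones((3,3)))>0,im[...,2].astype(float),0)
    w[w<.6*w.max()]=0; v,u=np.nonzero(w); ww=w[v,u]; dot=atz(n,[[ (u*ww).sum()/ww.sum(),(v*ww).sum()/ww.sum()]],.096)
    dd=dot-cen; print(n,k.sum(),cen.round(4),dot.round(4),np.hypot(dd[0,0],dd[0,1]),np.arctan2(dd[0,1],dd[0,0]),C[k][:,2].mean())
E
python3 run.py
```

```text
('scene', 'top') caddy (array([ 0.59832691,  0.14999942, -0.10699456]), np.float64(113.70588235294119), [np.float64(1666.0), np.float64(2307.0)])
jar (array([ 0.52722949, -0.15841433, -0.59165658]), np.float64(83.56470588235294), [np.float64(584.0), np.float64(594.0)])
('scene',) caddy (array([ 0.59927747,  0.15000295, -0.10381889]), np.float64(52.4), [np.float64(1666.0)])
jar (array([ 0.52890545, -0.1590324 , -0.58115807]), np.float64(38.41960784313726), [np.float64(584.0)])
('top',) caddy (array([ 0.59800466,  0.14990522, -0.10584759]), np.float64(52.17254901960784), [np.float64(2307.0)])
jar (array([ 0.52646899, -0.15846614, -0.59552605]), np.float64(35.85490196078432), [np.float64(594.0)])
scene 271 [[ 0.5304 -0.16    0.094 ]] [[ 0.5498 -0.1678  0.096 ]] 0.020857823652210613 -0.38315813427771994 0.09501981319079925
top 389 [[ 0.5264 -0.1594  0.094 ]] [[ 0.5488 -0.1669  0.096 ]] 0.023675521463470177 -0.3223532797956565 0.09750346289755259
```

```bash
cat > go.py <<'E'
import sys; from h import *
from scipy.spatial.transform import Rotation as Ro
def go(x,y,z):
    o=ctrl.get_obs(); q=np.array(o["eef_rot"]); R=Ro.from_quat(q[[1,2,3,0]]).as_matrix()
    print("t",round(o["time_s"],2),"tcp",o["eef_pos"].round(4),"psi",round(np.arctan2(R[1,0],R[0,0]),3),"q6",o["q"][5].round(3),"open",round(o["opening"],3),"F",o["wrist_force"].round(1),"shift mm",(R.T@(np.array([x,y,z])-o["eef_pos"])*1000).round(1))
go(*map(float,sys.argv[1:4]))
E
python3 go.py .5275 -.1588 .16
```

```text
t 0.9 tcp [ 0.2164 -0.5327  0.2313] psi 0.386 q6 -0.206 open 1.0 F [ 0.7 -0.  -0.2] shift mm [ 429.  -229.4   71.3]
```

Request:
{"method": "move_arm", "body": {"series": [[[1,35,-19,0,0],[1,70,-38,0,0],[1,105,-57,0,0],[1,140,-76,0,0],[1,175,-95,10,0],[1,210,-114,20,0],[1,245,-133,30,0],[1,280,-152,40,0],[1,315,-170,50,0],[1,350,-188,60,0]]]}}

```text
time_s: 1.73
eef_pos: [0.471, -0.2252, 0.1712]
eef_rot: [0.0, 0.981, 0.192, 0.0]
wrist_force: [0.7, -0.9, -0.4]
opening: 1.002
grasp_force: 0.0
```

```bash
python3 go.py .5275 -.1588 .16
```

```text
t 1.73 tcp [ 0.471  -0.2252  0.1712] psi 0.386 q6 0.511 open 1.002 F [ 0.7 -0.9 -0.4] shift mm [ 77.3 -40.3  11.2]
```

Request:
{"method": "move_arm", "body": {"series": [[[1,30,-16,0,0],[1,60,-31,0,0],[1,79,-41.4,5,0],[1,79,-41.4,11,0],[1,79,-41.4,11,0],[1,79,-41.4,11,0],[1,79,-41.4,11,0],[1,79,-41.4,11,0],[1,79,-41.4,11,0],[1,79,-41.4,11,0]]]}}

```text
time_s: 2.57
eef_pos: [0.5274, -0.1596, 0.1607]
eef_rot: [0.0, 0.982, 0.191, 0.0]
wrist_force: [0.4, -0.0, -0.5]
opening: 1.004
grasp_force: 0.0
```

```bash
python3 go.py .5275 -.1588 .066; python3 - <<'E'
from h import *
a,_=camera("scene");b,d=camera("top")
c=lambda im,x,y:cv2.resize(im[y:y+90,x:x+90],(400,400),interpolation=cv2.INTER_CUBIC)
cv2.imwrite("pics/m1.png",np.hstack([c(a,170,160),c(b,300,195)]))
E
```

```text
t 2.57 tcp [ 0.5274 -0.1596  0.1607] psi 0.384 q6 0.677 open 1.004 F [ 0.4 -0.  -0.5] shift mm [ 0.4 -0.8 94.7]
```

View pics/m1.png

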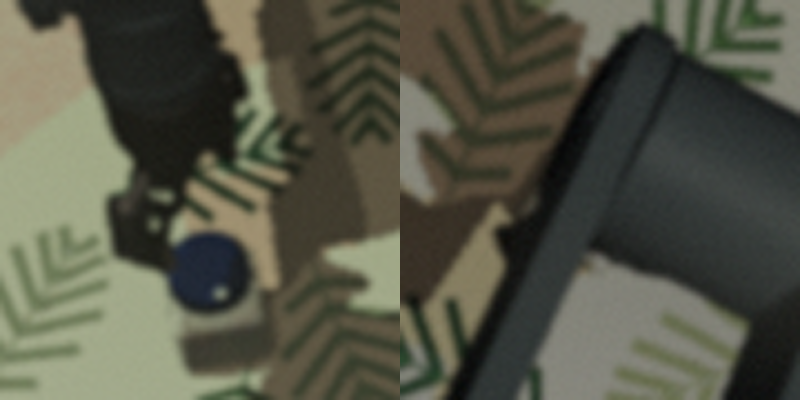

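The scene crop shows the open fingers above and behind the lid (crop (208,270)), and the jar hasn't moved. Descending and closing.

Request:
{"method": "move_arm", "body": {"series": [[[1,0,-0.5,25,0],[1,0,-0.5,50,0],[1,0,-0.5,70,0],[1,0,-0.5,82,0],[1,0,-0.5,90,0],[1,0,-0.5,94,0],[1,0,-0.5,94,0],[0.8,0,-0.5,94,0],[0,0,-0.5,94,0],[0,0,-0.5,94,0]]]}}

```text
time_s: 3.5
eef_pos: [0.5283, -0.1589, 0.068]
eef_rot: [0.001, 0.981, 0.192, 0.001]
wrist_force: [-2.1, 1.2, 3.2]
opening: 0.686
grasp_force: 63.5
```

Request:
{"method": "move_arm", "body": {"series": [[[0,0,0,0,0],[0,0,0,0,0],[0,0,0,0,0],[0,0,0,0,0],[0,0,0,0,0],[0,0,0,0,0],[0,0,0,0,0],[0,0,0,0,0],[0,0,0,0,0],[0,0,0,0,0]]]}}

```text
time_s: 4.33
eef_pos: [0.5283, -0.1589, 0.0679]
eef_rot: [0.001, 0.981, 0.192, 0.001]
wrist_force: [-2.1, 0.4, 6.9]
opening: 0.683
grasp_force: 63.7
```

```bash
python3 go.py .5275 -.1588 .12; python3 - <<'E'
from h import *
a,_=camera("scene");b,d=camera("top")
c=lambda im,x,y:cv2.resize(im[y:y+70,x:x+70],(400,400),interpolation=cv2.INTER_CUBIC)
cv2.imwrite("pics/m2.png",np.hstack([c(a,180,185),c(b,300,200)]))
E
```

```text
t 4.33 tcp [ 0.5283 -0.1589  0.0679] psi 0.386 q6 0.678 open 0.683 F [-2.1  0.4  6.9] shift mm [ -0.6  -0.3 -52.1]
```

View pics/m2.png

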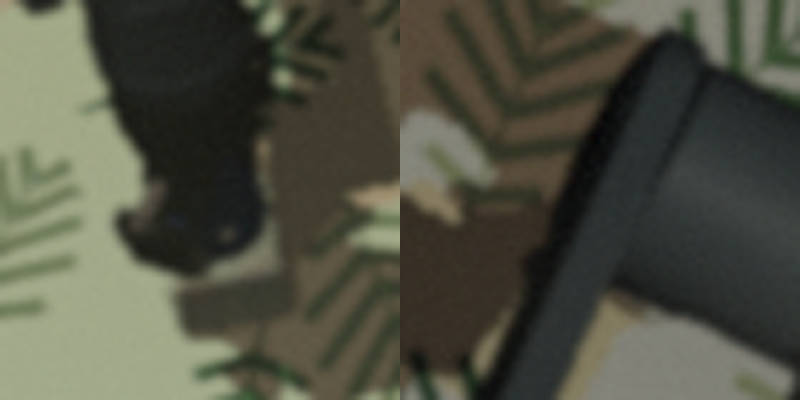

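The jar is gripped around its lid (opening 58 mm, 63 N). Scene crop: fingers at (200,250) either side of the lid and the body standing upright. Lifting.

Request:
{"method": "move_arm", "body": {"series": [[[0,0,0,-5,0],[0,0,0,-15,0],[0,0,0,-30,0],[0,0,0,-50,0],[0,0,0,-70,0],[0,0,0,-86,0],[0,0,0,-95,0],[0,0,0,-100,0],[0,0,0,-100,0],[0,0,0,-100,0]]]}}

```text
time_s: 5.27
eef_pos: [0.5269, -0.158, 0.1656]
eef_rot: [-0.0, 0.981, 0.192, -0.0]
wrist_force: [-0.5, 0.3, -4.2]
opening: 0.685
grasp_force: 65.6
```

```bash
python3 go.py .6033 .1957 .168; cat > jf.py <<'E'
import sys; import fit; from fit import *
x,y,z,a=map(float,sys.argv[1:5]); fit.p_z=z
# fit jar body by glass/gripper-agnostic silhouette below the fingers: heights z+0.004..z+0.06
for n in("scene","top"):
    im,d=camera(n); C=cloud(n,d)
    for o in("jar","lid"):
        for r in outline_of(o,n)[:1]:
            m=r["region"]&(d>0); p=C[m]; print(n,o,round(r["conf"],2),np.round(r["bbox"]),np.percentile(p,[5,50,95],axis=0).round(3).tolist() if len(p) else None)
    cv2.imwrite(f"pics/jf_{n}.png",im); np.save(f"jf_{n}.npy",d)
E
python3 jf.py 0 0 0 0
```

```text
t 5.27 tcp [ 0.5269 -0.158   0.1656] psi 0.386 q6 0.678 open 0.685 F [-0.5  0.3 -4.2] shift mm [ 203.9 -299.    -2.3]
scene jar 0.78 [214. 219.  20.  24.] [[0.537, -0.199, 0.112], [0.553, -0.172, 0.146], [0.569, -0.145, 0.164]]
scene lid 0.51 [220. 203.  10.  24.] [[0.52, -0.174, 0.178], [0.544, -0.152, 0.191], [0.557, -0.132, 0.197]]
top jar 0.69 [294. 148.  37.  48.] [[0.741, -0.076, 0.035], [0.787, -0.032, 0.098], [0.834, 0.012, 0.102]]
```

Request:
{"method": "move_arm", "body": {"series": [[[0,8,-12,0,-0.02],[0,24,-35,0,-0.07],[0,44,-65,0,-0.13],[0,66,-97,0,-0.19],[0,90,-132,0,-0.26],[0,114,-167,0,-0.32],[0,138,-202,0,-0.38],[0,160,-235,0,-0.43],[0,180,-264,0,-0.46],[0,194,-284,0,-0.484]]]}}

```text
time_s: 6.4
eef_pos: [0.6001, 0.1816, 0.1659]
eef_rot: [-0.001, 0.906, 0.423, 0.0]
wrist_force: [-1.0, -0.5, -3.9]
opening: 0.683
grasp_force: 65.7
```

Request:
{"method": "move_arm", "body": {"series": [[[0,0,0,0,0],[0,0,0,0,0],[0,0,0,0,0],[0,0,0,0,0],[0,0,0,0,0],[0,0,0,0,0],[0,0,0,0,0],[0,0,0,0,0],[0,0,0,0,0],[0,0,0,0,0]]]}}

```text
time_s: 7.23
eef_pos: [0.6003, 0.1776, 0.1664]
eef_rot: [0.0, 0.907, 0.421, 0.0]
wrist_force: [-0.8, 0.2, -5.1]
opening: 0.685
grasp_force: 65.8
```

```bash
python3 go.py .6033 .1957 .168;python3 jf.py 0 0 0 0; python3 - <<'E'
from h import *
a=cv2.imread("pics/jf_scene.png");b=cv2.imread("pics/jf_top.png")
c=lambda im,x,y:cv2.resize(im[y:y+80,x:x+80],(400,400),interpolation=cv2.INTER_CUBIC)
cv2.imwrite("pics/m3.png",np.hstack([c(a,265,135),c(b,180,180)]))
E
```

```text
t 7.23 tcp [0.6003 0.1776 0.1664] psi 0.87 q6 0.8 open 0.685 F [-0.8  0.2 -5.1] shift mm [15.8 -9.3 -1.6]
scene jar 0.59 [309. 169.  26.  25.] [[0.575, 0.141, 0.104], [0.624, 0.151, 0.143], [0.636, 0.201, 0.166]]
scene lid 0.65 [311. 154.  19.  19.] [[0.575, 0.147, 0.173], [0.594, 0.157, 0.192], [0.616, 0.184, 0.198]]
top jar 0.48 [228. 217.   8.  28.] [[0.568, 0.142, 0.112], [0.59, 0.146, 0.158], [0.62, 0.154, 0.164]]
top lid 0.52 [235. 219.  66.  37.] [[0.547, 0.056, 0.006], [0.592, 0.115, 0.044], [0.642, 0.161, 0.05]]
```

View pics/m3.png

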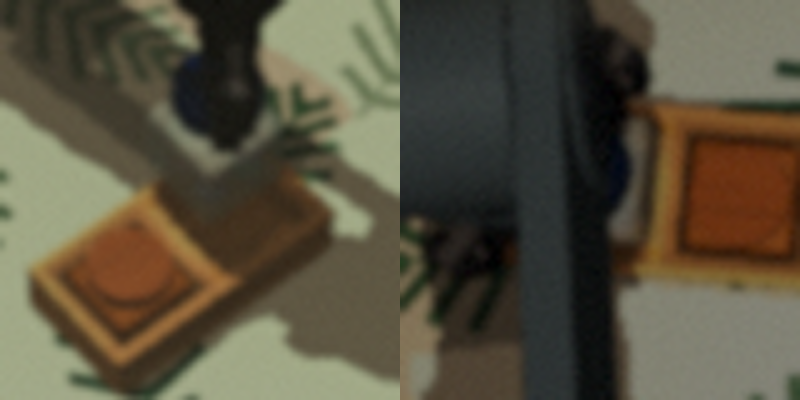

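Crops: the jar hangs upright just short of the empty well, its faces about parallel to the caddy's. Quick numeric check of its pose.

```bash
cat > sq.py <<'E'
from h import *
from scipy.optimize import least_squares
def sq(d,zlo,zhi,x0,y0,a0,n="scene"):
    C=cloud(n,d); p=C[(d>0)&(C[...,2]>zlo)&(C[...,2]<zhi)&(np.hypot(C[...,0]-x0,C[...,1]-y0)<.05)]
    def f(q):
        c,s=np.cos(q[2]),np.sin(q[2]); e=p[:,:2]-q[:2]; l=np.abs(np.c_[c*e[:,0]+s*e[:,1],-s*e[:,0]+c*e[:,1]])-.033
        return l.max(1)
    r=least_squares(f,[x0,y0,a0],loss="soft_l1",f_scale=.003,x_scale=[.01,.01,.1])
    return r.x.round(4),len(p),np.median(np.abs(f(r.x))).round(4)
if __name__=="__main__":
    d=np.load("jf_scene.npy")
    print(sq(d,.108,.155,.6,.1776,-.1),sq(d,.115,.15,.6,.1776,-.1))
    print("start",sq(np.load("scene0.npy"),.012,.058,.5275,-.1588,-.59))
E
python3 sq.py
```

```text
(array([ 0.6008,  0.1772, -0.1057]), 239, np.float64(0.0009)) (array([ 0.6008,  0.1768, -0.114 ]), 164, np.float64(0.0009))
start (array([ 0.5279, -0.1587, -0.5898]), 167, np.float64(0.0011))
```

Request:
{"method": "move_arm", "body": {"series": [[[0,5,-3,0,0],[0,11,-7,0,0],[0,16,-9.8,5,0],[0,16,-9.8,15,0],[0,16,-9.8,27,0],[0,16,-9.8,37,0],[0,16,-9.8,45,0],[0,16,-9.8,50,0],[0,16,-9.8,50,0],[0,16,-9.8,50,0]]]}}

```text
time_s: 8.37
eef_pos: [0.6029, 0.1961, 0.1158]
eef_rot: [-0.0, 0.907, 0.421, -0.0]
wrist_force: [-0.6, 0.3, -3.9]
opening: 0.685
grasp_force: 65.8
```

```bash
python3 go.py .603 .196 .076; python3 - <<'E'
from h import *; from sq import sq
_,d=camera("scene"); print(sq(d,.06,.105,.603,.196,-.1),sq(d,.07,.10,.603,.196,-.1))
E
```

```text
t 8.37 tcp [0.6029 0.1961 0.1158] psi 0.87 q6 0.829 open 0.685 F [-0.6  0.3 -3.9] shift mm [-0.   0.2 39.8]
(array([ 0.6033,  0.1956, -0.1164]), 214, np.float64(0.001)) (array([ 0.6034,  0.1955, -0.1149]), 142, np.float64(0.0009))
```

Spot on the well. Lowering gently.

Request:
{"method": "move_arm", "body": {"series": [[[0,0,0,4,0],[0,0,0,8,0],[0,0,0,12,0],[0,0,0,16,0],[0,0,0,20,0],[0,0,0,24,0],[0,0,0,28,0],[0,0,0,32,0],[0,0,0,34,0],[0,0,0,34,0]]]}}

```text
time_s: 9.25
eef_pos: [0.6026, 0.1963, 0.0815]
eef_rot: [-0.0, 0.907, 0.421, -0.001]
wrist_force: [0.2, -0.2, -4.5]
opening: 0.687
grasp_force: 65.8
```

Request:
{"method": "move_arm", "body": {"series": [[[0,0,0,1,0],[0,0,0,2,0],[0,0,0,3,0],[0,0,0,4,0],[0,0,0,5,0],[0,0,0,6,0],[0,0,0,6,0],[0,0,0,6,0],[0,0,0,6,0],[0,0,0,6,0]]]}}

```text
time_s: 10.08
eef_pos: [0.603, 0.1963, 0.0763]
eef_rot: [-0.0, 0.907, 0.421, -0.0]
wrist_force: [0.2, -0.5, -4.7]
opening: 0.684
grasp_force: 65.8
```

Request:
{"method": "move_arm", "body": {"series": [[[0,0,0,0.5,0],[0,0,0,1,0],[0,0,0,1.5,0],[0,0,0,2,0],[0,0,0,2,0],[0,0,0,2,0],[0,0,0,2,0],[0,0,0,2,0],[0,0,0,2,0],[0,0,0,2,0]]]}}

```text
time_s: 10.92
eef_pos: [0.6033, 0.1965, 0.076]
eef_rot: [0.0, 0.907, 0.421, 0.0]
wrist_force: [-5.8, -1.4, 7.8]
opening: 0.684
grasp_force: 67.2
```

```bash
python3 go.py .603 .196 .076; python3 - <<'E'
from h import *; from sq import sq
_,d=camera("scene"); print(sq(d,.05,.066,.603,.196,-.1))
E
```

```text
t 10.92 tcp [0.6033 0.1965 0.076 ] psi 0.87 q6 0.829 open 0.684 F [-5.8 -1.4  7.8] shift mm [-0.6  0.   0. ]
(array([ 0.6037,  0.1958, -0.1367]), 85, np.float64(0.0012))
```

Seated: the TCP has stopped at 0.076 and the floor is taking the load. Unscrewing.

Request:
{"method": "move_arm", "body": {"series": [[[0,0,0,0,-0.05],[0,0,0,0,-0.15],[0,0,0,0,-0.25],[0,0,0,0,-0.36],[0,0,0,0,-0.47],[0,0,0,0,-0.58],[0,0,0,0,-0.69],[0,0,0,0,-0.8],[0,0,0,0,-0.9],[0,0,0,0,-0.9]]]}}

```text
time_s: 11.8
eef_pos: [0.6041, 0.1973, 0.0771]
eef_rot: [0.001, 0.631, 0.776, 0.001]
wrist_force: [-4.6, 2.5, 12.1]
opening: 0.682
grasp_force: 67.5
```

```bash
python3 go.py .603 .196 .076; cat > dot.py <<'E'
from h import *; from sq import sq
from bench import ctrl
print("torque",ctrl.get_obs()["torque"])
im,d=camera("scene"); print(sq(d,.05,.066,.603,.196,-.1))
u,v=proj("scene",[.603,.196,.104])[0].astype(int); print(u,v)
cv2.imwrite("pics/dot%d.png"%(ctrl.get_obs()["time_s"]*100),cv2.resize(im[v-22:v+23,u-22:u+23],(540,540),interpolation=cv2.INTER_CUBIC))
E
python3 dot.py; ls pics
```

```text
t 11.8 tcp [0.6041 0.1973 0.0771] psi 1.775 q6 -0.076 open 0.682 F [-4.6  2.5 12.1] shift mm [-1.1 -1.4  1.1]
torque [0.35935494 0.81506948 0.10203586]
(array([ 0.6041,  0.196 , -0.0469]), 81, np.float64(0.0015))
312 165
dot1185.png
jf_scene.png
jf_top.png
m0.png
m1.png
m2.png
m3.png
scene0.png
top0.png
```

View pics/dot1185.png

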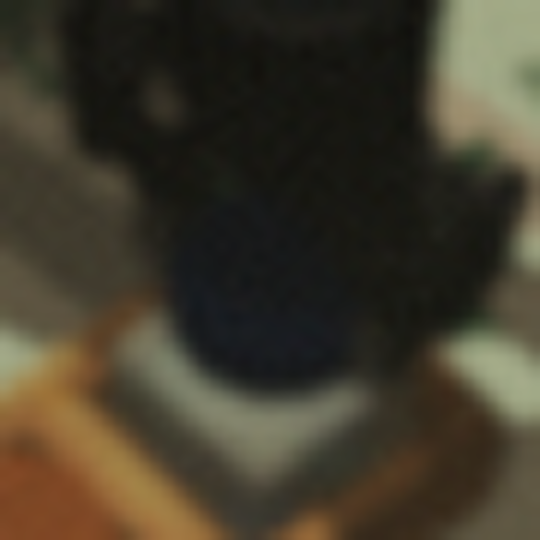

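The dot isn't visible, because it is behind the gripper. The jar body is at crop (250,430), deep in the well. By the numbers the lid is now about 1.08 rad relative to the jar, so turning another 0.5 puts it mid-window.

Request:
{"method": "move_arm", "body": {"series": [[[0,0,0,0,-0.08],[0,0,0,0,-0.17],[0,0,0,0,-0.26],[0,0,0,0,-0.35],[0,0,0,0,-0.43],[0,0,0,0,-0.5],[0,0,0,0,-0.5],[0,0,0,0,-0.5],[0,0,0,0,-0.5],[0,0,0,0,-0.5]]]}}

```text
time_s: 12.68
eef_pos: [0.6037, 0.1972, 0.0772]
eef_rot: [0.001, 0.422, 0.907, 0.001]
wrist_force: [-8.0, 0.8, 14.7]
opening: 0.684
grasp_force: 67.7
```

```bash
python3 go.py .603 .196 .076; python3 - <<'E'
from h import *; from sq import sq
print("torque",ctrl.get_obs()["torque"])
for n in("scene","top"):
    im,d=camera(n)
    if n=="scene": print(sq(d,.05,.066,.603,.196,-.1))
    for o in("lid_dot","lid"):
        for r in outline_of(o,n)[:2]: print(n,o,round(r["conf"],2),r["bbox"])
E
```

```text
t 12.68 tcp [0.6037 0.1972 0.0772] psi 2.27 q6 -0.571 open 0.684 F [-8.   0.8 14.7] shift mm [-0.5 -1.3  1.2]
torque [0.06385384 1.32039843 0.13134401]
(array([0.6046, 0.1968, 0.0111]), 91, np.float64(0.0014))
scene lid_dot 0.74 [314.4, 170.6, 15.9, 15.8]
scene lid 0.71 [314.6, 168.9, 14.2, 16.8]
top lid 0.44 [222.8, 211.8, 2.0, 6.0]
```

Request:
{"method": "move_arm", "body": {"series": [[[0,0,0,-1,0],[0,0,0,-2,0],[0,0,0,-3,0],[0,0,0,-4,0],[0,0,0,-5,0],[0,0,0,-6,0],[0,0,0,-6,0],[0,0,0,-6,0],[0,0,0,-6,0],[0,0,0,-6,0]]]}}

```text
time_s: 13.82
eef_pos: [0.6032, 0.1963, 0.0803]
eef_rot: [0.0, 0.422, 0.906, 0.0]
wrist_force: [-1.1, 0.2, -1.5]
opening: 0.683
grasp_force: 66.2
```

```bash
python3 go.py .603 .196 .108; python3 - <<'E'
from h import *; from sq import sq
im,d=camera("scene"); print(sq(d,.05,.066,.603,.196,-.05))
C=cloud("scene",d); k=(np.hypot(C[...,0]-.63,C[...,1]-.18)<.03)&(C[...,2]>.05)&(C[...,2]<.085); print(np.percentile(C[k][:,2],[50,80,90,97]))
E
```

```text
t 13.82 tcp [0.6032 0.1963 0.0803] psi 2.27 q6 -0.571 open 0.683 F [-1.1  0.2 -1.5] shift mm [ -0.1  -0.3 -27.7]
(array([ 0.6044,  0.1966, -0.0186]), 87, np.float64(0.0012))
[0.06828346 0.07353963 0.0762817  0.08054394]
```

The force is only 1.5 N, against about 4.5 N with the whole jar, so the lid is free. Lifting it straight up.

Request:
{"method": "move_arm", "body": {"series": [[[0,0,0,-2,0],[0,0,0,-6,0],[0,0,0,-11,0],[0,0,0,-16,0],[0,0,0,-21,0],[0,0,0,-25,0],[0,0,0,-28,0],[0,0,0,-28,0],[0,0,0,-28,0],[0,0,0,-28,0]]]}}

```text
time_s: 14.7
eef_pos: [0.6028, 0.1963, 0.1081]
eef_rot: [-0.0, 0.422, 0.906, -0.0]
wrist_force: [-0.9, 0.4, -1.4]
opening: 0.684
grasp_force: 66.2
```

```bash
python3 go.py .603 .196 .108; python3 - <<'E'
from h import *; from sq import sq
im,d=camera("scene"); print(sq(d,.05,.066,.603,.196,-.05))
C=cloud("scene",d)
for r in outline_of("lid","scene")[:1]: print(r["conf"],r["bbox"],np.percentile(C[r["region"]&(d>0)],[5,50,95],axis=0).round(3).tolist())
cv2.imwrite("pics/end.png",cv2.resize(im[130:210,260:360],(750,600),interpolation=cv2.INTER_CUBIC))
E
```

```text
t 14.7 tcp [0.6028 0.1963 0.1081] psi 2.27 q6 -0.571 open 0.684 F [-0.9  0.4 -1.4] shift mm [-0.4 -0.1  0.1]
(array([ 0.6043,  0.1962, -0.0451]), 88, np.float64(0.0013))
0.81 [313.4, 162.3, 15.9, 21.3] [[0.586, 0.167, 0.121], [0.611, 0.189, 0.135], [0.634, 0.216, 0.141]]
```

View pics/end.png

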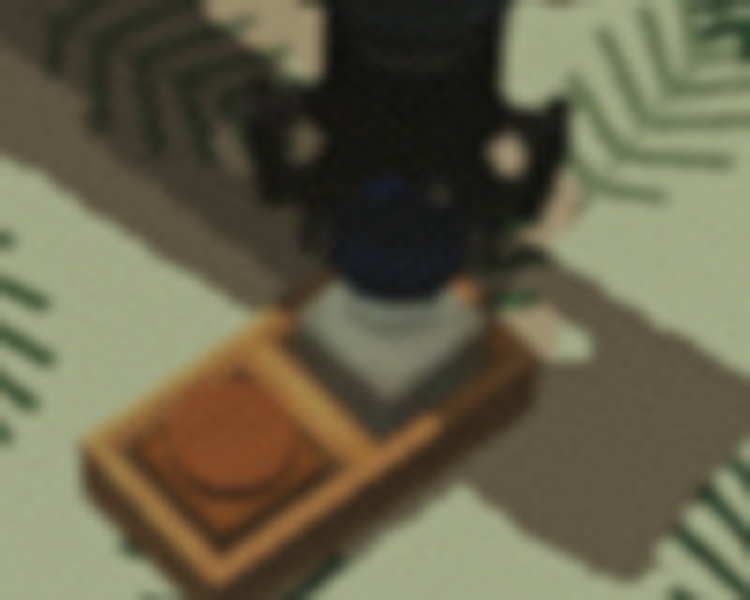

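The picture shows the jar standing down in the well (390,360) and the level lid held above it (400,235), with the dot faintly visible at (440,190). The low jar hasn't moved. Handing in.

```bash
python3 -c "
from h import *
print(order.hand_in())"
```

```text
the job is handed in; nothing more can be done
None
```

I handed the job in, but it returned no verdict: by my measurements the jar is fully down in the well and the gripper holds the unscrewed lid level, about 2 cm above the open mouth, with the low jar unmoved and the arm kept clear of the other bystanders (not re-measured).

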